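Lay out the potting places: unstack the seed tins and draw out the label box

TASK

Get the gardening table ready: take the stack of seed tins apart and stand each tin upright, wholly on the round disc of its own colour and lid up. Draw the green box of plant labels out of the front of the wooden stand under the tins and lay it the right way up, flat inside the green tray. Do not tip a tin over, leave the two fibre pots where they are, and let go of everything at the end.

Things in the scene. Friction and masses are not known exactly. Their poses are not given: they have to be found in the camera images.
- tin_red: Round seed tin, red with a pale band, 40 mm diameter, 34 mm high, 120 g, rigid. Starts on top of the stack, standing on the yellow tin. Origin: centre of its underside; z up along its axis.
- tin_yellow: Round seed tin, yellow with a pale band, 52 mm diameter, 34 mm high, 120 g, rigid. Starts in the middle of the stack, between the red and the blue tin. Origin: centre of its underside; z up along its axis.
- tin_blue: Round seed tin, blue with a pale band, 64 mm diameter, 34 mm high, 120 g, rigid. Starts at the bottom of the stack, on the roof of the wooden stand. Origin: centre of its underside; z up along its axis. The stand is fixed, 100 mm deep, 80 mm wide, 64 mm high, same yaw as label_box; its slot, open only at the front, is 48 mm wide, with floor at 6 mm and roof at 52 mm.
- label_box: Green box of white plant labels, 140 (x) by 40 (y) by 40 mm, 140 g, rigid. Origin: centre of underside. Starts loose in the slot of the stand under the tins; -x points out of the opening. The front 55 mm stick out; it is clear once drawn 90 mm straight along its -x. The stand's centre is 35 mm from its origin along +x. Clear the tins first: a gripper over the box may touch them.
- tray_red: Square black tray, 116 mm a side, 8 mm high, fixed to the table, with a flat round red disc of 66 mm diameter in its middle, whose top is level with the tray's rim, 8 mm above the table. Origin: centre of its underside, under the middle of the disc; z up. It is the place of the red tin.
- tray_yellow: Square black tray, 116 mm a side, 8 mm high, fixed to the table, with a flat round yellow disc of 78 mm diameter in its middle, whose top is level with the tray's rim, 8 mm above the table. Origin: centre of its underside, under the middle of the disc; z up. It is the place of the yellow tin.
- tray_blue: Square black tray, 116 mm a side, 8 mm high, fixed to the table, with a flat round blue disc of 90 mm diameter in its middle, whose top is level with the tray's rim, 8 mm above the table. Origin: centre of its underside, under the middle of the disc; z up. It is the place of the blue tin.
- tray_green: Oblong green tray fixed to the table, 174 mm long (its x) and 74 mm wide (its y) outside, rim 4 mm thick and 8 mm high, inner floor 6 mm above the table. Origin: centre of its underside; z up. It is the place of the green label box, either way round.
- pot_bare: Bystander: brown fibre plant pot filled with dark soil, 64 mm across the top, 48 mm at the foot, 68 mm high. Stands loose on the table beside the stand, on its far side. Origin: centre of its underside. Not to be disturbed.
- pot_sprout: Bystander: brown fibre plant pot filled with dark soil, with a small green seedling about 30 mm tall, 64 mm across the top, 48 mm at the foot, 68 mm high. Stands loose on the table beside the stand, on its far side. Origin: centre of its underside. Not to be disturbed.
Not all that is in view belongs to the job. What is shaped like the tray_red but pink or white is not meant. Several things have the shape of the tin_blue; the one meant has the colours described above.

How it is judged:
By the outcome, as a careful person would: the job done as asked, in the order asked, and still so for the second after the job is handed in, with the robot touching nothing.
It also fails if it takes over 104 s, if anything falls off the work surface, if the arm or the gripper's body presses on something with over 40 N, if the wrist force passes 120 N, or if a joint passes its speed limit or range.

ROBOT

A 6-joint arm with a two-finger parallel gripper is mounted at the origin on the work surface. World frame = base frame: x ahead of the robot, y to its left, z up, the work surface at z = 0. Lengths are in m, angles in degrees, forces in N, time in s.
With the tool pointing down it reaches from about 0.325 to 0.85 m from the base axis. Payload 15.5 kg.
Tool frame: the origin (TCP) lies midway between the tips of the shut fingers; the grasp point (between the pads) lies 19 mm behind it; z points along the fingers, y is the line along which they close (so a half turn about z gives the same grasp; the last joint's range is limited). The gripper opens to 91 mm and grips with 3 to 60 N. Pads are 32 mm wide; open, the fingers measure 118 mm over their backs; the gripper's body (76 mm by 178 mm) begins 60 mm behind the grasp point.
Start: joints at [67.924, 28.281, 77.091, -0, 74.628, -5.472], TCP at [0.179, 0.599, 0.214] pointing down, gripper open.
Joint ranges: [-166.48, 166.48], [-47.26, 123.95], [12.59, 153.08], [-70.14, 250.14], [6.76, 159.57], [-176.63, 176.63]. Speed limits (degrees/s): [108.29, 108.29, 147.25, 172.46, 172.46, 172.46].

INTERFACE

Orientations are given as a 3x3 rotation matrix whose columns are the frame's x, y, z axes.
In Python, from bench import ctrl gives the robot as it stands. The module is installed in compiled form; this text tells all that it offers. Calls block until the motion is done:
- ctrl.goto(position, orientation): joint-space move of the TCP to a pose.
- ctrl.move_l(position, vel=0.15, ori=None, contact_N=None): straight line of the TCP; ori=None keeps the orientation; vel is the mean speed in m/s. With contact_N (N) it stops when the force on the tool has changed by that much, and returns True; else False.
- ctrl.movej(angles): joint-space move.
- ctrl.command_gripper(opening): opening from 0.0 (shut) to 1.0 (fully open); the grip force is fixed at half the most; returns when the fingers have stopped.
- ctrl.sleep(seconds).
- ctrl.ik(position, orientation): joint angles nearest the present ones, or None.
- ctrl.read_camera(name): name is "scene" or "top"; returns the picture (400x640x3 uint8, blue, green, red); there is no depth.
- ctrl.camera_params(name): a dict with "fx", "fy", "cx", "cy" (pixels), "pose" (4x4, takes a point from camera to world coordinates). Camera axes: x right, y up, looking along -z (the intrinsics and any distortion apply to the point x, -y, -z); pixel columns grow to the right and rows downward; lengths in m; the calibration is good to about 2 mm. A picture is of the moment at which its call begins. camera_params takes no time and is no camera call.
A pose or a line that the arm cannot do raises ctrl.MotionError and nothing moves.
- ctrl.sign_off(): hands the job in; it is judged then, once.
Readings, each from a call of its own:
- ctrl.current_t(): time.
- ctrl.current_q(): joint angles.
- ctrl.current_dq(): joint speeds.
- ctrl.current_effort(): joint torques, N m.
- ctrl.current_tool_pos(): TCP position.
- ctrl.current_eef_rot(): TCP orientation.
- ctrl.current_contact_force(): force on the tool from outside, world axes, zero at the start.
- ctrl.current_wrist_torque(): the same for the moment, N m.
- ctrl.current_grip_width(): opening from 0.0 (shut) to 1.0 (fully open).
- ctrl.current_grasp_force(): force on a finger pad.
Only numpy, scipy, OpenCV 4.12 (cv2) and the standard library are available. Lean on these libraries where they do the work, as an engineer would, in place of code of your own. Each camera call takes 0.05 s, during which the arm holds its last target. There are 200 camera calls.

## Working session

There is one attempt and no reset: what is moved stays moved. The work goes in short steps, each a Python script; the robot and the scene stay as the last script left them, time stands still between calls to the robot, and variables do not carry over. Pictures are saved under pics/ and viewed, at most 14 in all, crops included, and the job is handed in when it is done.

```bash
mkdir -p pics; python3 - <<'E'
from bench import ctrl
import cv2
for n in ("scene","top"):
    cv2.imwrite(f"pics/{n}0.png",ctrl.read_camera(n)); print(n,ctrl.camera_params(n))
print(ctrl.current_t(),ctrl.current_tool_pos(),ctrl.current_eef_rot())
E
```

```text
scene {'fx': 457.15802591453496, 'fy': 457.15802591453496, 'cx': 320.2144152610476, 'cy': 193.70448687611358, 'pose': array([[-0.13148123, -0.77571818,  0.61723091,  1.20630573],
       [ 0.99127266, -0.09688288,  0.08939917,  0.17300562],
       [-0.00954945,  0.62359844,  0.78168651,  0.98214305],
       [ 0.        ,  0.        ,  0.        ,  1.        ]])}
top {'fx': 402.0709293001953, 'fy': 402.0709293001953, 'cx': 315.59618664674974, 'cy': 196.43505213044534, 'pose': array([[ 1.69570106e-02,  9.89257866e-01, -1.45194129e-01,
         3.43776175e-01],
       [-9.99851954e-01,  1.72013784e-02,  4.27694412e-04,
         6.42818335e-02],
       [ 2.92063922e-03,  1.45165382e-01,  9.89403094e-01,
         1.24069808e+00],
       [ 0.00000000e+00,  0.00000000e+00,  0.00000000e+00,
         1.00000000e+00]])}
0.1 [0.17849045 0.5986417  0.21340033] [[-9.58283818e-01  2.85818046e-01 -4.10498407e-04]
 [ 2.85818317e-01  9.58283334e-01 -9.70603398e-04]
 [ 1.15957815e-04 -1.04744149e-03 -9.99999445e-01]]
```

View pics/scene0.png

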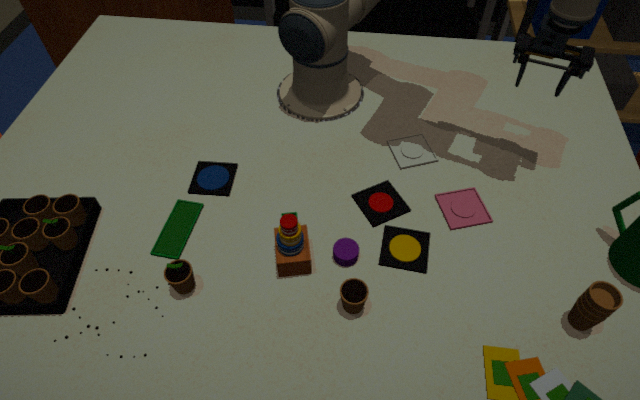

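View pics/top0.png

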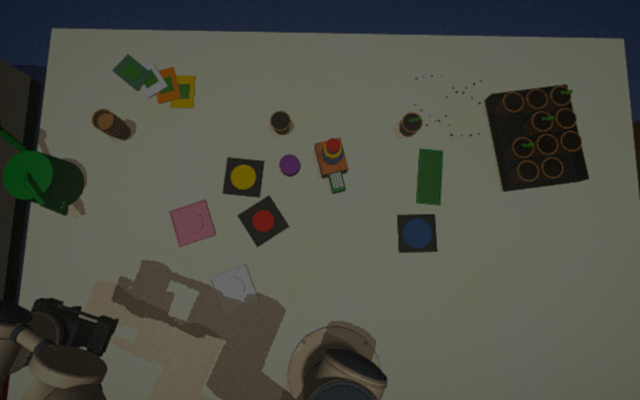

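The scene picture shows the stack on the wooden stand at scene (290,240) / top (333,152), with the label box sticking out towards the robot (top (338,187)).

Things that could be mistaken for one another:
- **tin_blue shape:** the blue tin in the stack at scene (290,244), against the purple tin at (346,250), which is not wanted.
- **tray_red shape:** the red tray at (381,202), against the pink one at (463,208) and the white one at (412,150).
- **Green things:** the tray at (178,229) and the label box at (289,215), against the seed packets at lower right and the watering can.

My choices are the stack's blue tin, the red-disc tray, the green tray and the box in the stand.

```bash
cat > h.py <<'E'
import numpy as np, cv2
from bench import ctrl
P={n:ctrl.camera_params(n) for n in("scene","top")}
def ray(n,u,v):
    p=P[n];d=np.array([(u-p["cx"])/p["fx"],-(v-p["cy"])/p["fy"],-1.]);d=p["pose"][:3,:3]@d
    return p["pose"][:3,3],d/np.linalg.norm(d)
def plane(n,uv,z):
    o,d=ray(n,*uv);return o+d*(z-o[2])/d[2]
def tri(a,b):
    "point nearest to both rays (scene px, top px), and their gap"
    (o1,d1),(o2,d2)=ray("scene",*a),ray("top",*b)
    s=np.linalg.lstsq(np.c_[d1,-d2],o2-o1,rcond=None)[0]
    p,q=o1+d1*s[0],o2+d2*s[1];return (p+q)/2,np.linalg.norm(p-q)
H={"red":[(0,5),(174,180)],"yellow":[(22,34)],"blue":[(98,118)],"green":[(48,75)]}
def mask(im,c,smin=120,vmin=40):
    h=cv2.cvtColor(im,cv2.COLOR_BGR2HSV)
    return sum(cv2.inRange(h,(a,smin,vmin),(b,255,255)) for a,b in H[c])
def blobs(im,c,amin=25,**k):
    cs,_=cv2.findContours(mask(im,c,**k),cv2.RETR_EXTERNAL,cv2.CHAIN_APPROX_NONE)
    return [x for x in cs if cv2.contourArea(x)>amin]
E
python3 - <<'E'
from h import *
S,T=cv2.imread("pics/scene0.png"),cv2.imread("pics/top0.png")
for n,im in(("scene",S),("top",T)):
    for c in H:
        for b in blobs(im,c):
            (x,y),(w,h),a=cv2.minAreaRect(b); M=cv2.moments(b)
            print(n,c,"c %.1f %.1f"%(M["m10"]/M["m00"],M["m01"]/M["m00"]),"box %.1f %.1f %.0f"%(w,h,a),cv2.contourArea(b))
a=cv2.resize(S[200:285,250:310],None,fx=6,fy=6,interpolation=cv2.INTER_CUBIC)
b=cv2.resize(T[130:200,305:365],None,fx=6,fy=6,interpolation=cv2.INTER_CUBIC)
b=cv2.copyMakeBorder(b,0,a.shape[0]-b.shape[0],0,0,cv2.BORDER_CONSTANT)
cv2.imwrite("pics/crop0.png",np.clip(np.hstack([a,b])*1.7,0,255).astype(np.uint8))
E
```

```text
scene red c 288.1 221.4 box 15.3 16.5 83 187.0
scene red c 380.4 201.9 box 20.0 25.0 90 381.5
scene yellow c 498.3 371.6 box 54.0 36.0 90 1007.5
scene yellow c 404.6 247.6 box 27.0 31.0 90 667.0
scene blue c 286.4 243.3 box 25.2 13.7 2 39.0
scene blue c 212.6 177.0 box 24.0 31.0 90 570.0
scene blue c 634.6 64.7 box 11.0 12.0 0 85.5
scene blue c 508.8 38.8 box 10.9 4.0 6 27.0
scene blue c 21.6 74.1 box 51.0 102.4 39 3242.5
scene blue c 249.7 21.8 box 30.2 4.1 3 83.0
scene green c 570.9 393.2 box 17.0 51.0 90 492.0
scene green c 528.4 385.5 box 25.4 19.9 81 257.0
scene green c 500.2 373.6 box 25.9 16.9 84 291.0
scene green c 174.2 265.2 box 3.7 14.1 85 32.5
scene green c 6.6 247.3 box 3.7 14.2 86 27.5
scene green c 176.7 229.2 box 27.5 66.0 25 1510.5
top red c 262.7 220.5 box 21.0 22.0 90 361.5
top red c 332.7 144.9 box 12.0 12.0 90 123.0
top yellow c 242.9 176.6 box 24.7 26.2 45 500.0
top yellow c 332.4 153.3 box 17.2 10.8 4 55.5
top yellow c 184.6 92.5 box 23.1 33.1 4 371.5
top blue c 416.8 232.8 box 28.3 27.6 45 599.5
top blue c 324.9 20.0 box 120.0 639.0 90 22304.0
top green c 429.4 176.6 box 22.9 53.7 4 1127.0
top green c 26.4 172.8 box 63.5 58.9 18 1912.0
top green c 184.1 90.3 box 12.0 9.0 90 80.0
top green c 167.9 85.0 box 12.4 11.6 76 55.0
top green c 150.7 80.0 box 12.5 12.5 56 74.5
top green c 131.7 71.6 box 15.7 14.1 38 186.5
```

View pics/crop0.png

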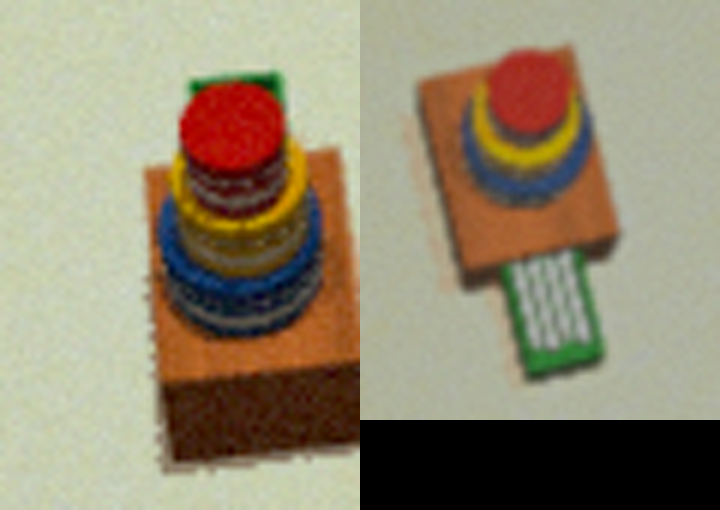

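The crop confirms the choice: red on yellow on blue, on the stand roof, with the label box open at the front. The red lid is centred near scene (288.7,220.8) / top (333.3,145.2). Next I'll measure heights and positions.

```bash
python3 - <<'E'
from h import *
np.set_printoptions(precision=4,suppress=True)
S,T=cv2.imread("pics/scene0.png"),cv2.imread("pics/top0.png")
def ctr(im,c,near):
    b=min(blobs(im,c),key=lambda b:np.hypot(*(b.reshape(-1,2).mean(0)-near)));M=cv2.moments(b);return M["m10"]/M["m00"],M["m01"]/M["m00"]
for c,s,t in(("red",(380,202),(263,220)),("yellow",(404,247),(243,177)),("blue",(212,177),(417,233)),("green",(177,229),(429,177))):
    a,b=ctr(S,c,s),ctr(T,c,t);print("tray",c,tri(a,b),plane("scene",a,.008),plane("top",b,.008))
bs,bt=(288.7,220.8),(333.3,145.2)
print("lid",tri(bs,bt),plane("scene",bs,.166),plane("top",bt,.166))
C=lambda x,y:(305+(x-360)/6-.4,130+y/6-.4)
roof=np.array([plane("top",C(*p),.064) for p in((418,85),(572,45),(618,238),(465,275))])
print("roof c",roof.mean(0),"sides",np.linalg.norm(roof-np.roll(roof,-1,0),axis=1))
d=(roof[0]+roof[1]-roof[2]-roof[3]);print("yaw roof",np.degrees(np.arctan2(d[1],d[0])))
f=np.array([plane("top",C(*p),.046) for p in((530,374),(602,356))]);print("box front",f,np.linalg.norm(f[0]-f[1]))
e=f[0]-f[1];print("yaw front",np.degrees(np.arctan2(-e[0],e[1])))
sc=lambda x,y:(250+x/6-.4,200+y/6-.4)
print("stand top corners height", tri(sc(146,170),C(618,238)) , tri(sc(338,150),C(465,275)))
# green tray yaw
for n,im,nr in(("top",T,(429,177)),("scene",S,(177,229))):
    b=min(blobs(im,"green"),key=lambda b:np.hypot(*(b.reshape(-1,2).mean(0)-nr)))
    w=np.array([plane(n,p[0],.008)[:2] for p in b],np.float32);print(n,"green rect",cv2.minAreaRect(w*1000))
for n,p in(("pot sprout",(411,123)),("pot bare",(281,122)),("purple",(290,165))):print(n,plane("top",p,.034 if n=="purple" else .068))
E
```

```text
tray red (array([0.4469, 0.225 , 0.0105]), np.float64(0.0008031604466447063)) [0.4449 0.2255 0.008 ] [0.4472 0.2249 0.008 ]
tray yellow (array([0.5829, 0.2916, 0.0106]), np.float64(0.0010257600206370896)) [0.5811 0.2924 0.008 ] [0.5834 0.2915 0.008 ]
tray blue (array([ 0.4173, -0.2466,  0.0107]), np.float64(0.0014432353380628455)) [ 0.4151 -0.247   0.008 ] [ 0.4176 -0.248   0.008 ]
tray green (array([ 0.5948, -0.2928,  0.0013]), np.float64(0.0007082621505690621)) [ 0.5989 -0.29    0.008 ] [ 0.5933 -0.2905  0.008 ]
lid (array([0.6449, 0.0193, 0.165 ]), np.float64(0.003735239078107447)) [0.6454 0.0214 0.166 ] [0.6449 0.0175 0.166 ]
roof c [0.639  0.0197 0.064 ] sides [0.0804 0.1017 0.0785 0.1   ]
yaw roof 13.989358327835593
box front [[ 0.5337  0.0118  0.046 ]
 [ 0.5435 -0.0242  0.046 ]] 0.037348880838825566
yaw front 15.176017432541975
stand top corners height (array([ 0.6002, -0.0301,  0.0634]), np.float64(0.0008641264876872909)) (array([0.5803, 0.0457, 0.0626]), np.float64(0.0004881552487651094))
top green rect ((594.637939453125, -290.7546081542969), (70.97015380859375, 169.39712524414062), 85.23767852783203)
scene green rect ((594.2008056640625, -289.7904968261719), (74.98897552490234, 175.22866821289062), 85.69683837890625)
pot sprout [ 0.7458 -0.2216  0.068 ]
pot bare [0.7419 0.1724 0.068 ]
purple [0.617  0.1439 0.034 ]
```

```bash
cat >> h.py <<'E'
TRAY={"red":(.446,.225),"yellow":(.5825,.292),"blue":(.4165,-.2475),"green":(.5945,-.2905)}
def R(deg):
    c,s=np.cos(np.radians(deg)),np.sin(np.radians(deg));return np.array([[-c,-s,0],[-s,c,0],[0,0,-1.]])
def rep(t):print(t,"t %.2f"%ctrl.current_t(),"tcp",np.round(ctrl.current_tool_pos(),4),"w %.3f"%ctrl.current_grip_width(),"f %.1f"%ctrl.current_grasp_force(),"F",np.round(ctrl.current_contact_force(),1))
def pick(x,y,z,up,yaw=0):
    ctrl.goto([x,y,z+.06],R(yaw));rep("above")
    print("hit",ctrl.move_l([x,y,z],vel=.1,contact_N=8));ctrl.command_gripper(0.0);rep("grip")
    ctrl.move_l([x,y,up],vel=.15);rep("up")
def place(x,y,z,hi=.16,yaw=0,opening=1.0):
    ctrl.goto([x,y,hi],R(yaw));ctrl.move_l([x,y,z+.012],vel=.2)
    print("contact",ctrl.move_l([x,y,z-.003],vel=.03,contact_N=4));rep("down")
    ctrl.command_gripper(opening);p=ctrl.current_tool_pos();ctrl.move_l([p[0],p[1],hi],vel=.2);rep("placed")
def snap(n):
    o={}
    for c in("scene","top"):
        o[c]=ctrl.read_camera(c);cv2.imwrite(f"pics/{c}{n}.png",o[c])
    return o["scene"],o["top"]
E
python3 - <<'E'
from h import *
pick(.645,.0195,.137,.20)
place(*TRAY["red"],.013)
S,T=snap(1)
a=cv2.resize(S[170:290,240:440],None,fx=4,fy=4,interpolation=cv2.INTER_CUBIC)
cv2.imwrite("pics/crop1.png",np.clip(a*1.6,0,255).astype(np.uint8))
a=cv2.resize(T[130:250,230:365],None,fx=4,fy=4,interpolation=cv2.INTER_CUBIC)
cv2.imwrite("pics/crop1t.png",np.clip(a*1.6,0,255).astype(np.uint8))
E
```

```text
above t 2.73 tcp [0.6449 0.0203 0.197 ] w 0.999 f 0.0 F [-0.2  0.3 -0.2]
hit False
grip t 4.33 tcp [0.645  0.0194 0.137 ] w 0.431 f 30.0 F [ 0.3 -0.6 -0.3]
up t 4.89 tcp [0.6446 0.0195 0.1994] w 0.435 f 30.0 F [ 0.4  0.1 -2.5]
contact True
down t 7.28 tcp [0.4462 0.2251 0.0126] w 0.433 f 30.0 F [0.8 0.3 0.8]
placed t 9.07 tcp [0.4454 0.2247 0.1591] w 0.999 f 0.0 F [-1.3 -0.1 -0.9]
```

View pics/crop1.png

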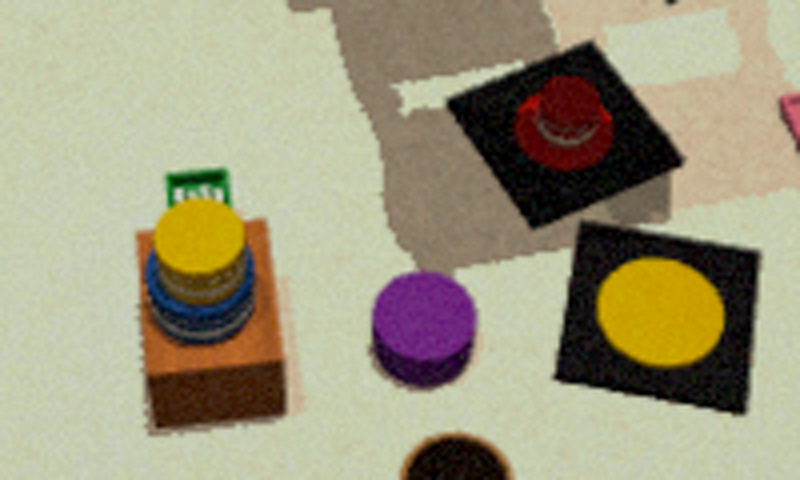

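View pics/crop1t.png

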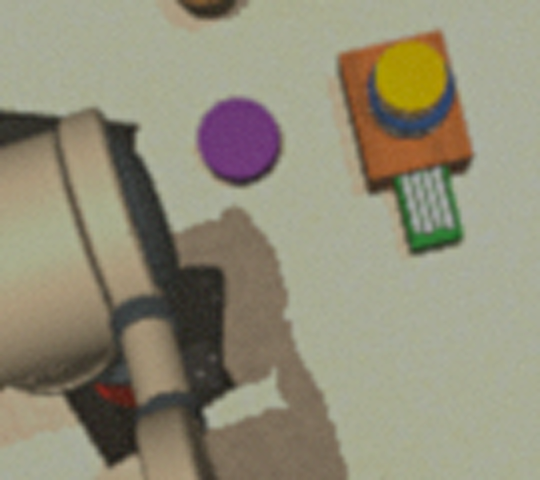

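The red tin stands on its disc (scene crop (565,115)). The yellow lid is now in full view at scene (290,229) / top (333,149). I'll measure it and move it.

```bash
cat >> h.py <<'E'
def lid(S,T,c,s,t,z):
    r=[]
    for im,nr in((S,s),(T,t)):
        b=[b for b in blobs(im,c) if abs(cv2.pointPolygonTest(b,nr,True))<6 or cv2.pointPolygonTest(b,nr,False)>0][0]
        r.append(cv2.minEnclosingCircle(b)[0] if im is T else cv2.fitEllipse(cv2.convexHull(b))[0])
    p,g=tri(*r);print(c,"lid px",np.round(r,1),"p",np.round(p,4),"gap %.4f"%g,plane("top",r[1],z).round(4));return p
E
python3 - <<'E'
from h import *
S,T=cv2.imread("pics/scene1.png"),cv2.imread("pics/top1.png")
p=lid(S,T,"yellow",(290,229),(333,149),.132)
assert abs(p[2]-.132)<.012 and np.hypot(p[0]-.645,p[1]-.0195)<.01
pick(p[0],p[1],.103,.17)
place(*TRAY["yellow"],.013)
S,T=snap(2)
a=cv2.resize(S[170:290,240:440],None,fx=4,fy=4,interpolation=cv2.INTER_CUBIC)
cv2.imwrite("pics/crop2.png",np.clip(a*1.6,0,255).astype(np.uint8))
E
```

```text
yellow lid px [[289.  229.1]
 [332.5 149. ]] p [0.6435 0.0187 0.1308] gap 0.0012 [0.6433 0.0182 0.132 ]
above t 10.27 tcp [0.6427 0.0199 0.1628] w 0.997 f 0.0 F [-0.7  0.5  0.1]
hit False
grip t 11.71 tcp [0.6435 0.0187 0.1031] w 0.561 f 30.0 F [-0.4  0.3  2.3]
up t 12.31 tcp [0.643  0.0188 0.1693] w 0.569 f 30.0 F [ 0.2  0.2 -2.3]
contact True
down t 14.66 tcp [0.5827 0.2921 0.0126] w 0.563 f 30.0 F [0.4 0.7 2.9]
placed t 16.30 tcp [0.5817 0.2917 0.1589] w 1.002 f 0.0 F [0.8 0.1 0.2]
```

View pics/crop2.png

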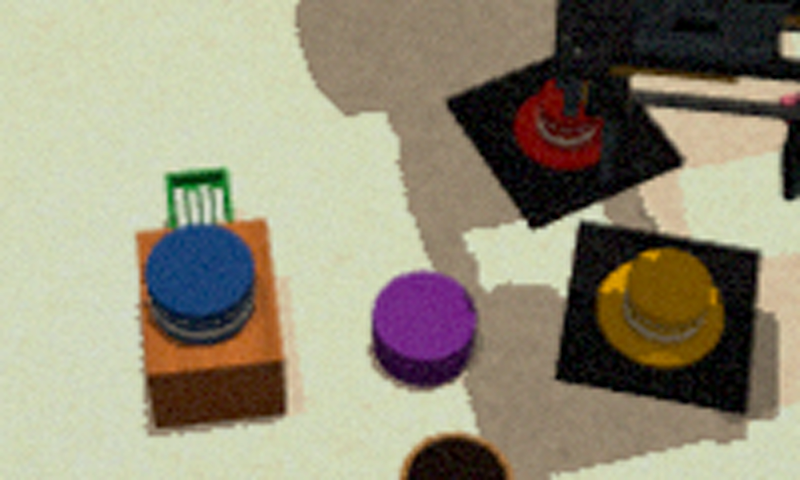

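Yellow stands on its disc and red is undisturbed. The blue lid shows at scene (290,238), so it goes next.

```bash
python3 - <<'E'
from h import *
S,T=cv2.imread("pics/scene2.png"),cv2.imread("pics/top2.png")
p=lid(S,T,"blue",(290,238),(332,152),.098)
assert abs(p[2]-.098)<.012 and np.hypot(p[0]-.643,p[1]-.019)<.012
pick(p[0],p[1],.069,.14)
place(*TRAY["blue"],.013)
S,T=snap(3)
b=cv2.resize(S[140:300,150:330],None,fx=3,fy=3,interpolation=cv2.INTER_CUBIC)
a=cv2.resize(T[130:200,305:365],None,fx=4,fy=4,interpolation=cv2.INTER_CUBIC)
a=cv2.copyMakeBorder(a,0,b.shape[0]-a.shape[0],0,0,cv2.BORDER_CONSTANT)
cv2.imwrite("pics/crop3.png",np.clip(np.hstack([b,a])*1.6,0,255).astype(np.uint8))
E
```

```text
blue lid px [[289.3 237.4]
 [332.4 152. ]] p [0.6437 0.0175 0.0968] gap 0.0010 [0.6434 0.017  0.098 ]
above t 17.49 tcp [0.6436 0.0187 0.129 ] w 1.000 f 0.0 F [-0.2  0.8  0.7]
hit False
grip t 18.77 tcp [0.6438 0.0174 0.0693] w 0.697 f 30.0 F [-1.1 -0.1  4.6]
up t 19.40 tcp [0.6432 0.0175 0.1393] w 0.698 f 30.0 F [ 1.  -0.5 -1.4]
contact True
down t 21.98 tcp [ 0.4167 -0.2477  0.0126] w 0.695 f 30.0 F [ 0.3  0.7 -2. ]
placed t 23.48 tcp [ 0.4162 -0.2472  0.1592] w 1.003 f 0.0 F [ 0.1 -0.4 -0.1]
```

View pics/crop3.png

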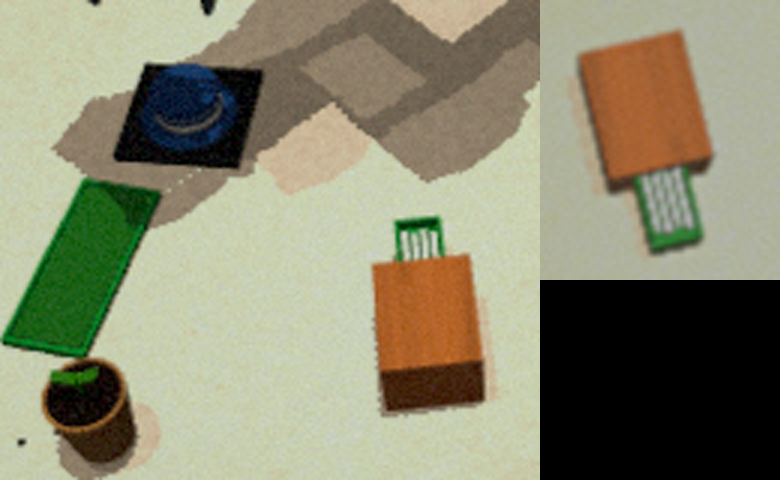

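The blue tin is upright on its disc, and the box still sticks out, with its front at scene (282–297,213) / top (333–345,191). I'll check the box front's height from both views, then draw it out.

```bash
python3 - <<'E'
from h import *
a=[(282.1,212.8),(296.8,212.1)]           # scene: -y, +y front top corners
b=[(345-.4,189.3),(333-.4,192.)]          # top
q=[tri(x,y) for x,y in zip(a,b)];print([(p.round(4),round(g,4)) for p,g in q])
q=[tri(x,y) for x,y in zip(a,b[::1])]
m=(q[0][0]+q[1][0])/2; print("front mid",m.round(4))
u=np.array([np.cos(np.radians(14.4)),np.sin(np.radians(14.4)),0])
f=np.array([.538,-.0064,0]);print("diff",(m-f).round(4))
assert np.linalg.norm((m-f)[:2])<.012 and abs(m[2]-.046)<.012
g=f+.029*u
ctrl.goto([g[0],g[1],.10],R(14.4));rep("above")
print("hit",ctrl.move_l([g[0],g[1],.016],vel=.1,contact_N=8))
ctrl.command_gripper(0.0);rep("grip")
e=g-.098*u
ctrl.move_l([e[0],e[1],.0165],vel=.08);rep("out")
snap(4)
S,T=snap(5)
b=cv2.resize(S[140:300,150:330],None,fx=3,fy=3,interpolation=cv2.INTER_CUBIC)
cv2.imwrite("pics/crop5.png",np.clip(b*1.6,0,255).astype(np.uint8))
E
```

```text
[(array([ 0.5419, -0.0223,  0.0478]), np.float64(0.0016)), (array([0.5334, 0.0138, 0.0454]), np.float64(0.0019))]
front mid [ 0.5377 -0.0043  0.0466]
diff [-0.0003  0.0021  0.0466]
above t 24.71 tcp [ 5.659e-01 -2.000e-04  1.001e-01] w 1.000 f 0.0 F [-0.5 -0.1 -0.1]
hit False
grip t 26.53 tcp [0.5661 0.0008 0.016 ] w 0.436 f 29.9 F [-0.1 -0.5 -0.4]
out t 27.91 tcp [ 0.4717 -0.0236  0.0165] w 0.433 f 29.9 F [ 0.1 -0.2 -1.3]
```

View pics/crop5.png

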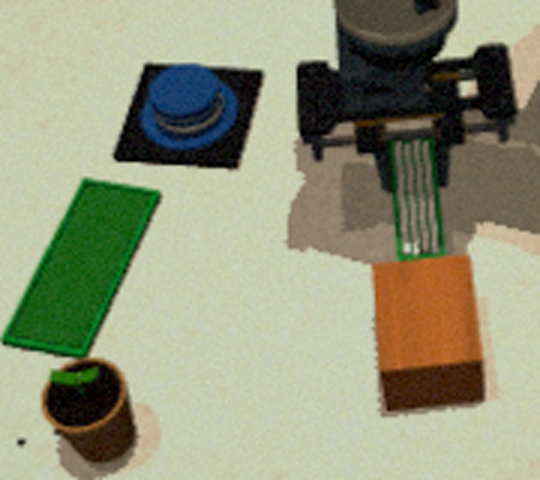

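The box is clear of the stand and gripped straight. Now I'll lay it in the green tray.

```bash
python3 - <<'E'
from h import *
p=ctrl.current_tool_pos();ctrl.move_l([p[0],p[1],.13],vel=.15);rep("lift")
y=-4.6;w=np.array([np.cos(np.radians(y)),np.sin(np.radians(y))])
g=np.array(TRAY["green"])-.041*w
place(g[0],g[1],.0165,hi=.13,yaw=y)
ctrl.movej([60,10,80,0,90,0]) if False else ctrl.goto([.36,.05,.3],R(0));rep("away")
S,T=snap(6)
cv2.imwrite("pics/fin_s.png",np.clip(cv2.resize(S[130:310,140:440],None,fx=2.6,fy=2.6,interpolation=cv2.INTER_CUBIC)*1.6,0,255).astype(np.uint8))
cv2.imwrite("pics/fin_t.png",np.clip(cv2.resize(T[100:270,210:470],None,fx=3,fy=3,interpolation=cv2.INTER_CUBIC)*1.6,0,255).astype(np.uint8))
E
```

```text
lift t 29.02 tcp [ 0.471  -0.0234  0.1294] w 0.433 f 29.9 F [ 0.5 -0.1 -1.5]
contact True
down t 31.20 tcp [ 0.5539 -0.2874  0.0154] w 0.438 f 30.0 F [ 1.2 -1.1  3.3]
placed t 32.83 tcp [ 0.553  -0.2867  0.1291] w 0.998 f 0.0 F [-0.4  0.2 -0.4]
away t 34.39 tcp [0.3606 0.0496 0.2997] w 0.997 f 0.0 F [ 0.3 -1.1  0.3]
```

View pics/fin_s.png

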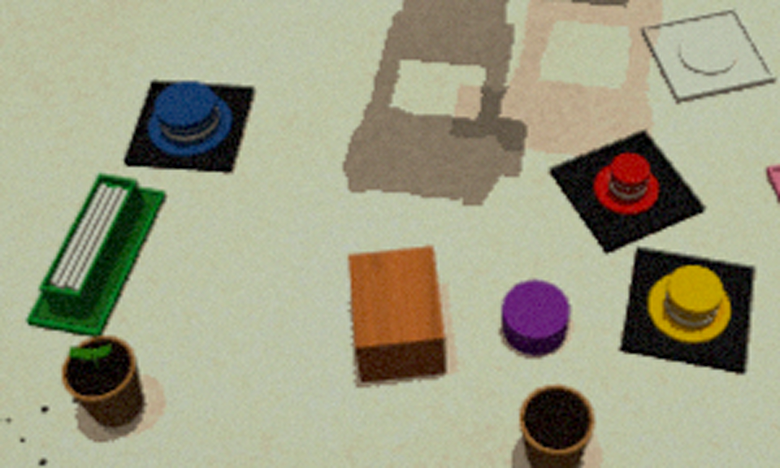

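View pics/fin_t.png

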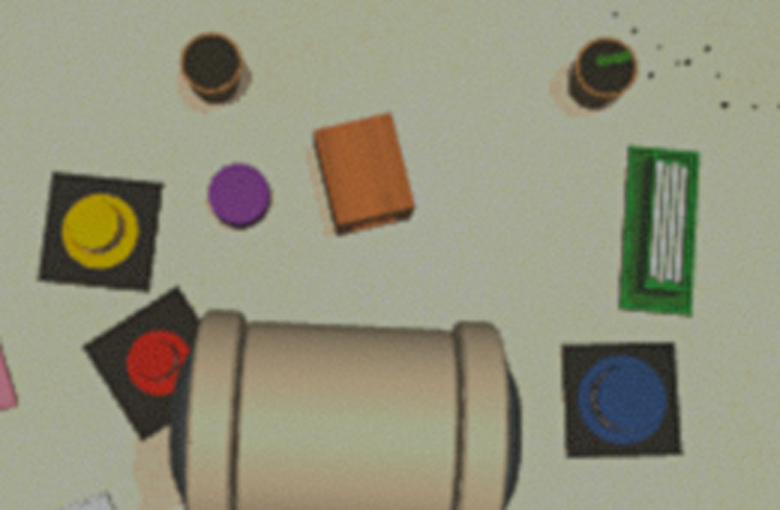

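All three tins stand on their discs: blue at crop (188,115), red at (630,175), yellow at (695,295). The pots have not moved, and the box lies label-side up in the tray at (92,245). One check by numbers that the box is flat and inside the rim.

```bash
python3 - <<'E'
from h import *
S,T=cv2.imread("pics/scene6.png"),cv2.imread("pics/top6.png")
r=[]
for im,(x0,y0,x1,y1) in((S,(150,190,195,252)),(T,(420,148,445,200))):
    h=cv2.cvtColor(im,cv2.COLOR_BGR2HSV);m=np.zeros(h.shape[:2],np.uint8)
    m[y0:y1,x0:x1]=cv2.inRange(h,(0,0,60),(180,110,255))[y0:y1,x0:x1]
    n,l,st,c=cv2.connectedComponentsWithStats(cv2.morphologyEx(m,cv2.MORPH_CLOSE,np.ones((5,5))))
    L=l.astype(int);ok=[i for i in range(1,n) if 60<st[i,4]<900];print(st[1:].tolist())
    ctr=lambda i:np.hypot(*(c[i]-((168,221) if im is S else (432,174))))
    i=min(ok,key=ctr);pts=np.argwhere(l==i)[:,::-1].astype(np.float32)
    q=cv2.boxPoints(cv2.minAreaRect(pts));q=q[np.argsort(q[:,1])]
    r.append((q.mean(0),q[:2].mean(0),q[2:].mean(0)))
print("centre",tri(r[0][0],r[1][0]))
print("robot end",tri(r[0][1],r[1][2]));print("far end",tri(r[0][2],r[1][1]))
E
```

```text
[[150, 190, 45, 62, 1724], [182, 225, 13, 27, 179]]
[[420, 148, 25, 52, 869]]
centre (array([ 0.60455679, -0.28618394, -0.01914963]), np.float64(0.04056280999373171))
robot end (array([ 0.53216784, -0.31041837, -0.07056365]), np.float64(0.018787724674163606))
far end (array([ 0.67160414, -0.26238819,  0.03322601]), np.float64(0.06053796967504873))
```

The colour mask caught the table, so those numbers mean nothing. I'll use the label-end pixels read from the two crops instead.

```bash
python3 - <<'E'
from h import *
s=lambda x,y:(140+x/2.6-.4,130+y/2.6-.4)
t=lambda x,y:(210+x/3-.4,100+y/3-.4)
a,b=tri(s(118,184),t(664,281)),tri(s(66,288),t(672,160))
print(a,b);m=(a[0]+b[0])/2;d=b[0]-a[0]
print("mid",m.round(4),"off tray",(m[:2]-TRAY["green"]).round(4),"len %.3f yaw %.1f pitch %.1f"%(np.hypot(*d[:2]),np.degrees(np.arctan2(d[1],d[0])),np.degrees(np.arctan2(d[2],np.hypot(*d[:2])))))
E
```

```text
(array([ 0.53402213, -0.28078758,  0.04795987]), np.float64(0.0034092387772010663)) (array([ 0.65858698, -0.2915125 ,  0.04728193]), np.float64(0.004764510298781242))
mid [ 0.5963 -0.2862  0.0476] off tray [0.0018 0.0043] len 0.125 yaw -4.9 pitch -0.3
```

The box is flat (pitch about 0°, top at about 47 mm), its yaw matches the tray, and it is within about 5 mm of the tray's centre. Handing in.

```bash
python3 -c "
from bench import ctrl
print(ctrl.sign_off(),ctrl.current_t())"
```

```text
the job is handed in; nothing more can be done
the job is handed in; nothing more can be done
```

The job is handed in at about 34 s on the robot's clock: each tin stands on the disc of its own colour, the label box lies flat in the green tray, the pots look unmoved in the pictures, and the gripper is open and clear.

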